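# Rack the paint jars in order

## Robot

A 7-joint arm with a two-finger parallel gripper is mounted at the origin on the work surface. World frame = base frame: x ahead of the robot, y to its left, z up, the work surface at z = 0. Lengths are in m, angles in rad, forces in N, time in s.
With the tool pointing down it reaches from about 0.425 to 0.875 m from the base axis. Payload 9.9 kg.
Tool frame: the origin (TCP) lies at the very end of the fingers, on their centre line; the grasp point (between the pads) lies 19 mm behind it; z points along the fingers, y is the direction in which the jaws open and shut (so a half turn about z gives the same grasp; the last joint's range is limited). The gripper opens to 85 mm and grips with 20 to 120 N. Pads are 22 mm wide; open, the fingers measure 114 mm over their backs; the gripper's body (76 mm by 85 mm) begins 54 mm behind the grasp point. The pads swing forward as they close: fully open they stand 13 mm farther back than shut.
Start: joints at [-1.354, 0.576, 0.025, 1.437, -0.015, 1.129, -0.057], TCP at [0.2, 0.645, 0.231] pointing down, gripper open.
Joint ranges: [-2.76, 2.76], [-0.34, 2.15], [-1.52, 1.57], [0.19, 2.46], [-1.09, 4.23], [0.17, 1.99], [-2.82, 2.82]. Speed limits (rad/s): [2.22, 2.22, 3.01, 3.01, 3.14, 3.14, 3.14].

## Interface

Orientations are given as a rotation vector (axis times angle).
In Python, from cell import sensors, capture, bot gives the robot as it stands.
- The arm moves only by the shell command python3 -m creep 'ROWS' [FORCE]. ROWS is JSON, a list of rows, each a list of 7 numbers: the shift along the world's x, y, z in mm, then the turn, a rotation vector about the world's x, y, z in degrees, then the finger opening in mm, from 0 to 85.4. A call has 1 to 20 rows; each row is the pose to reach, as a shift and turn from the pose commanded when the call began; what a row does not reach only later rows make up. A row lasts 1/12 s, in which the tool goes at most 41.7 mm and 7.16 degrees, less where a joint would pass 70% of its speed; a pose out of reach is approached as far as the arm can. A call with a gripper value outside its range is refused whole. The fingers move at their own pace and stop on an object; FORCE is the grip in N (left out, the last holds). Time passes only in rows, so rows that repeat a pose let the fingers close. It gives the time, the measured TCP pose, the force and the opening at its end, in the units of the state.
- sensors.state(): the state, without advancing time (a new reading comes with each control period).
- capture(name): name is "side" or "top" or "wrist"; returns a dict with "pixels" (400x640x3 uint8, red, green, blue), "range_z" (400x640 float32, m along the optical axis (not along the pixel's ray), 0 where there is no reading), "fx", "fy", "cx", "cy" (pixels), "T" (4x4, takes a point from camera to world coordinates). Camera axes: x right, y down, z forward; pixel columns grow to the right and rows downward; lengths in m; the calibration is good to about 2 mm. The wrist camera is an equidistant fisheye: a pixel r from the principal point sees the ray r / f radians off the axis. A picture is of the moment at which its call begins.
- bot.hand_in(): hands the job in, once; it reports no verdict.
The state is a dict: "clock": time; "joint_positions": joint angles; "joint_velocities": joint speeds; "joint_torque": joint torques, N m; "ee_pos": TCP position; "orientation": TCP orientation; "wrist_force": force on the tool from outside, world axes, zero at the start; "torque": the same for the moment, N m; "grip_width": opening from 0.0 (shut) to 1.0 (fully open).
Only numpy, scipy, OpenCV 4.12 (cv2) and the standard library are available. Lean on these libraries where they do the work, as an engineer would, in place of code of your own. Each camera call takes 0.05 s, during which the arm holds its last target.

## Task

Move the four paint jars from the blue-grey wooden rack to the black rack, one to a pocket, keeping the order of the row as counted from the brass-ball posts: the jar that starts nearest the wooden rack's brass post goes into the pocket nearest the black rack's brass post, the next one beside it, and so on. Keep the jars upright, and leave each standing fully down in its pocket.

Things in the scene. Friction and masses are not known exactly. Their poses are not given: they have to be found in the camera images.
- jar_red: loose red paint jar, lid also red, thin brass band under the lid: upright, 38 mm in diameter, 58 mm high, 0.08 to 0.15 kg; origin at the centre of its underside, any yaw. Grip its plain round sides. It starts in a pocket (54 mm wide, 10 mm deep, floor 10 mm above the table) of the blue-grey wooden rack, a fixed board 120 x 330 x 20 mm, jars 64 mm apart.
- jar_yellow: loose yellow paint jar, lid also yellow, thin brass band under the lid: upright, 38 mm in diameter, 58 mm high, 0.08 to 0.15 kg; origin at the centre of its underside, any yaw. Grip its plain round sides. It starts in a pocket (54 mm wide, 10 mm deep, floor 10 mm above the table) of the blue-grey wooden rack, a fixed board 120 x 330 x 20 mm, jars 64 mm apart.
- jar_green: loose green paint jar, lid also green, thin brass band under the lid: upright, 38 mm in diameter, 58 mm high, 0.08 to 0.15 kg; origin at the centre of its underside, any yaw. Grip its plain round sides. It starts in a pocket (54 mm wide, 10 mm deep, floor 10 mm above the table) of the blue-grey wooden rack, a fixed board 120 x 330 x 20 mm, jars 64 mm apart.
- jar_white: loose white paint jar, lid also white, thin brass band under the lid: upright, 38 mm in diameter, 58 mm high, 0.08 to 0.15 kg; origin at the centre of its underside, any yaw. Grip its plain round sides. It starts in a pocket (54 mm wide, 10 mm deep, floor 10 mm above the table) of the blue-grey wooden rack, a fixed board 120 x 330 x 20 mm, jars 64 mm apart.
- swatch_red: fixed flat red tile, 28 x 44 x 3 mm, on the wooden rack's front edge; origin under its centre, 20 mm above the table. Its +x points across the rack to the red jar's pocket, centre 60 mm away. Its +y points along the rack to the end with that rack's brass-ball post (in line with the pockets, 52 mm past the last, top 56 mm above the table). Tiles 64 mm apart, order varies.
- swatch_yellow: fixed flat yellow tile, 28 x 44 x 3 mm, on the wooden rack's front edge; origin under its centre, 20 mm above the table. Its +x points across the rack to the yellow jar's pocket, centre 60 mm away. Its +y points along the rack to the end with that rack's brass-ball post (in line with the pockets, 52 mm past the last, top 56 mm above the table). Tiles 64 mm apart, order varies.
- swatch_green: fixed flat green tile, 28 x 44 x 3 mm, on the wooden rack's front edge; origin under its centre, 20 mm above the table. Its +x points across the rack to the green jar's pocket, centre 60 mm away. Its +y points along the rack to the end with that rack's brass-ball post (in line with the pockets, 52 mm past the last, top 56 mm above the table). Tiles 64 mm apart, order varies.
- swatch_white: fixed flat white tile, 28 x 44 x 3 mm, on the wooden rack's front edge; origin under its centre, 20 mm above the table. Its +x points across the rack to the white jar's pocket, centre 60 mm away. Its +y points along the rack to the end with that rack's brass-ball post (in line with the pockets, 52 mm past the last, top 56 mm above the table). Tiles 64 mm apart, order varies.
- rack_black: fixed black board 90 (x) x 330 (y) x 20 mm, empty at the start; origin at the centre of its underside, on the table. Four round pockets 54 mm wide, 10 mm deep with grey floors 10 mm above the table, centres at x = 0, y = -96, -32, +32, +96 mm. Ball-topped posts, top 56 mm above the table, stand at y = +148 and -148 mm: one brass, one black.
- post_brass: the fixed brass ball-topped post of the black rack, 10 mm thick with a 20 mm ball, 36 mm tall; origin at the centre of its foot, on the board's top. It is at one end or the other of the black rack, 52 mm from the nearest pocket's centre, and marks the first pocket. (The wooden rack has a like post of its own.)
Things that resemble listed ones, but are neither listed nor needed, are in the scene too. Several things have the shape of the jar_white; the one meant has the colours described above.

How it is judged:
By the outcome, as a careful person would: the job done as asked, in the order asked, and still so for the second after the job is handed in, with the robot touching nothing.
It also fails if it takes over 99 s, if anything falls off the work surface, if the arm or the gripper's body presses on something with over 40 N, if the wrist force passes 120 N, or if a joint passes its speed limit or range.

## Working session

There is one attempt and no reset: what is moved stays moved. The work goes in short steps, Python scripts to look and compute and a shell command to move; the robot and the scene stay as the last step left them, time stands still between calls to the robot, and variables do not carry over. Pictures are saved under pics/ and viewed, and the job is handed in when it is done.

```bash
mkdir -p pics; ls
python3 - <<'E'
from cell import sensors,capture,bot
import cv2,numpy as np
print(sensors.state())
for n in ["side","top","wrist"]:
    c=capture(n); cv2.imwrite(f"pics/{n}0.png",c["pixels"][:,:,::-1]); print(n,c["fx"],c["fy"],c["cx"],c["cy"],np.round(c["T"],3).tolist())
    np.savez(f"{n}0.npz",**c)
E
```

```text
pics
{'clock': 0.0, 'joint_positions': array([-1.35379111,  0.57655713,  0.02482312,  1.43788566, -0.01499073,
        1.12898142, -0.05650087]), 'joint_velocities': array([-0.00088382,  0.00017407,  0.00056526,  0.00141815, -0.00034424,
        0.00212538, -0.00032139]), 'joint_torque': array([-7.43958626e-04, -7.65780902e+01,  2.25019857e+00, -2.85951859e+01,
        1.52708724e-02,  1.29413948e-02, -2.93011090e-05]), 'ee_pos': array([0.19985078, 0.6442794 , 0.23043324]), 'orientation': array([-4.70614074e-01, -3.10597660e+00,  2.57458574e-03]), 'wrist_force': array([-0.37441752, -0.4284845 ,  0.39090423]), 'torque': array([-0.02358144, -0.0185481 , -0.01774747]), 'grip_width': 1.002928497183083}
side 449.3754187225945 449.3754187225945 319.061103381395 185.61937155161053 [[0.974, -0.115, 0.193, 0.321], [-0.225, -0.528, 0.819, -0.919], [0.008, -0.841, -0.54, 0.678], [0.0, 0.0, 0.0, 1.0]]
top 361.2707033411669 361.2707033411669 310.8969385357856 198.7407317712357 [[-0.0, -0.983, 0.185, 0.379], [-1.0, -0.004, -0.023, 0.054], [0.023, -0.185, -0.983, 0.819], [0.0, 0.0, 0.0, 1.0]]
wrist 309.70691628693146 309.70691628693146 321.15038040843956 204.53852776829936 [[0.297, 0.905, 0.305, 0.121], [0.955, -0.281, -0.096, 0.669], [-0.001, 0.32, -0.947, 0.372], [0.0, 0.0, 0.0, 1.0]]
```

View pics/side0.png

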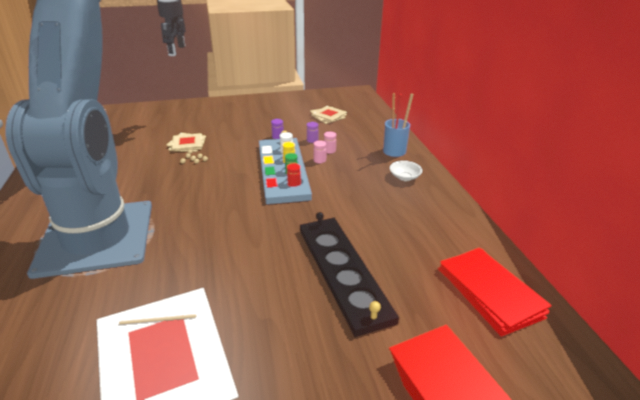

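View pics/top0.png

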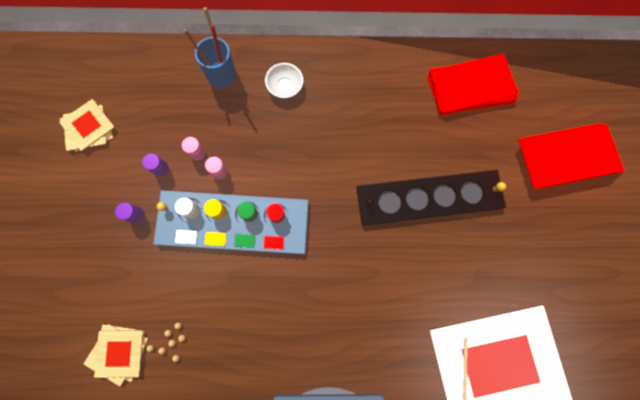

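View pics/wrist0.png

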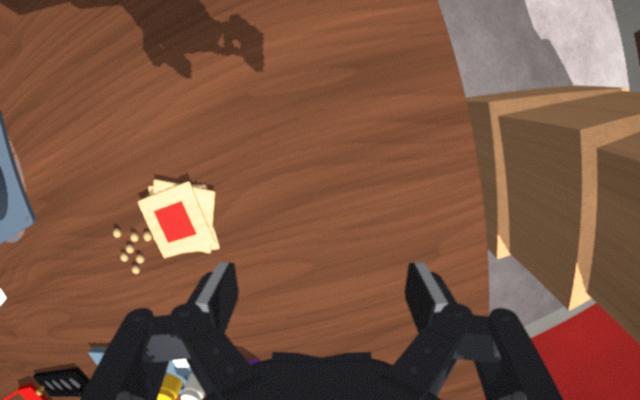

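The top view shows the jars white (185,208), yellow (214,208), green (247,210) and red (275,212), with the wooden rack's brass post by the white jar at (161,206). On the black rack the brass post is at the right (501,187), and the pockets lie at about (389,203), (417,199), (444,196) and (471,193).

```bash
cat > h.py <<'E'
import numpy as np,cv2
def ray(c,u,v,z):
    T=c["T"]; d=T[:3,:3]@np.array([(u-c["cx"])/c["fx"],(v-c["cy"])/c["fy"],1.]); o=T[:3,3]
    return o+d*(z-o[2])/d[2]
def pt(c,u,v,m):
    z=c["range_z"][m]; return None
def cloud(c):
    v,u=np.mgrid[0:400,0:640]; z=c["range_z"]
    P=np.stack([(u-c["cx"])/c["fx"]*z,(v-c["cy"])/c["fy"]*z,z],-1)
    return P@c["T"][:3,:3].T+c["T"][:3,3]
def blobs(mask,amin=20):
    n,l,s,ce=cv2.connectedComponentsWithStats(mask.astype(np.uint8)); return [(s[i,4],ce[i],l==i) for i in range(1,n) if s[i,4]>=amin]
E
python3 - <<'E'
from h import *
for cam in ["top","side"]:
    c=dict(np.load(cam+"0.npz")); P=cloud(c); hsv=cv2.cvtColor(c["pixels"],cv2.COLOR_RGB2HSV)
    H,S,V=hsv[...,0],hsv[...,1],hsv[...,2]
    ms={"red":((H<6)|(H>174))&(S>180)&(V>110),"yellow":(H>24)&(H<34)&(S>180)&(V>120),"green":(H>50)&(H<80)&(S>130)&(V>50),"white":(S<40)&(V>185)}
    R=(slice(185,260),slice(150,310)) if cam=="top" else (slice(125,200),slice(255,310))
    w=np.zeros((400,640),bool); w[R]=1
    for k,m in ms.items():
        for nm,lo,hi in [("swatch",.015,.032),("lid",.060,.078)]:
            mm=m&w&(P[...,2]>lo)&(P[...,2]<hi)
            for a,ce,bm in blobs(mm,15):
                q=P[bm]
                print(cam,k,nm,a,np.round(ce,1),"cloud",np.round(q.mean(0),4),"ray",np.round(ray(c,*ce,.023 if nm=="swatch" else .068),4)[:2])
    # pockets
    R=(slice(175,220),slice(355,510)) if cam=="top" else (slice(215,330),slice(300,395))
    w=np.zeros((400,640),bool); w[R]=1
    m=w&(V>75)&(S<60)
    for a,ce,bm in blobs(m,60):
        print(cam,"pocket",a,np.round(ce,1),np.round(P[bm].mean(0),4),np.round(ray(c,*ce,.01),4)[:2])
    m=w&(H>12)&(H<30)&(S>120)&(V>120)&(P[...,2]>.03)
    for a,ce,bm in blobs(m,8): print(cam,"brass",a,ce,P[bm].mean(0),ray(c,*ce,.046))
E
```

```text
top red swatch 214 [273.4 242.3] cloud [0.4316 0.118  0.0227] ray [0.4316 0.118 ]
top red lid 212 [274.6 211.6] cloud [0.4928 0.1131 0.0676] ray [0.4927 0.1131]
top yellow swatch 230 [215.  238.4] cloud [0.4398 0.2455 0.0229] ray [0.4398 0.2455]
top yellow lid 213 [212.6 207.4] cloud [0.5012 0.2428 0.0678] ray [0.5011 0.2427]
top green swatch 221 [244.2 240.4] cloud [0.4357 0.1818 0.0226] ray [0.4357 0.1817]
top green lid 213 [245.6 209.7] cloud [0.4967 0.1737 0.0678] ray [0.4966 0.1737]
top white swatch 314 [185.6 236.6] cloud [0.4438 0.3098 0.0222] ray [0.4437 0.3095]
top white lid 249 [183.4 206. ] cloud [0.5041 0.3038 0.0674] ray [0.504  0.3036]
top pocket 354 [471.2 192.6] [ 0.5463 -0.3326  0.0152] [ 0.5472 -0.3351]
top pocket 353 [444.2 195.8] [ 0.539  -0.2703  0.0128] [ 0.5394 -0.2715]
top pocket 367 [416.8 199. ] [ 0.5307 -0.206   0.0148] [ 0.5317 -0.2076]
top pocket 384 [389.3 202.3] [ 0.5233 -0.1431  0.0128] [ 0.5237 -0.1438]
top brass 73 [500.31506849 186.12328767] [ 0.54885255 -0.36897953  0.07245358] [ 0.55483733 -0.38431868  0.046     ]
side red swatch 57 [271.  182.5] 
[... 422 characters left out ...]
354 0.1802 0.024 ] ray [0.4355 0.1818]
side green lid 56 [290.9 156.6] cloud [0.4956 0.168  0.0682] ray [0.4957 0.1683]
side white swatch 108 [266.2 149.7] cloud [0.442  0.3083 0.0226] ray [0.4419 0.3075]
side white lid 76 [286.4 136.1] cloud [0.5049 0.2989 0.0672] ray [0.5046 0.2973]
side pocket 215 [326.4 239.9] [ 0.5226 -0.1423  0.0148] [ 0.524  -0.1368]
side pocket 253 [336.7 257.7] [ 0.5294 -0.2085  0.0172] [ 0.5317 -0.2008]
side pocket 306 [348.2 277.4] [ 0.5375 -0.2711  0.0163] [ 0.5395 -0.2651]
side pocket 346 [360.4 299. ] [ 0.542  -0.3398  0.0234] [ 0.5464 -0.3281]
side brass 102 [374.64705882 307.52941176] [ 0.55233087 -0.38811667  0.04923184] [ 0.55352565 -0.38537899  0.046     ]
```

```bash
python3 -m creep '[[304,-341,-91,0,0,-76.4,65],[304,-341,-91,0,0,-76.4,65],[304,-341,-91,0,0,-76.4,65],[304,-341,-91,0,0,-76.4,65],[304,-341,-91,0,0,-76.4,65],[304,-341,-91,0,0,-76.4,65],[304,-341,-91,0,0,-76.4,65],[304,-341,-91,0,0,-76.4,65],[304,-341,-91,0,0,-76.4,65],[304,-341,-91,0,0,-76.4,65],[304,-341,-91,0,0,-76.4,65],[304,-341,-91,0,0,-76.4,65],[304,-341,-91,0,0,-76.4,65],[304,-341,-91,0,0,-76.4,65],[304,-341,-91,0,0,-76.4,65],[304,-341,-91,0,0,-76.4,65]]' 40
python3 - <<'E'
from cell import *
from h import *
for n in ["wrist","side"]:
    c=capture(n); cv2.imwrite(f"pics/{n}1.png",c["pixels"][:,:,::-1]); np.savez(n+"1.npz",**c)
print(sensors.state()["joint_positions"])
from scipy.spatial.transform import Rotation as R
print(R.from_rotvec(sensors.state()["orientation"]).as_matrix().round(3))
E
```

```text
clock: 1.48
ee_pos: [0.503, 0.3054, 0.1404]
orientation: [-2.287, -2.153, -0.0]
wrist_force: [-0.2, 0.4, 0.2]
grip_width: 0.76
[-0.85977725  0.5701003   0.36938597  1.7964074  -0.26954612  0.82447333
 -0.42027749]
[[ 0.061  0.998 -0.   ]
 [ 0.998 -0.061  0.001]
 [ 0.001 -0.    -1.   ]]
```

View pics/wrist1.png

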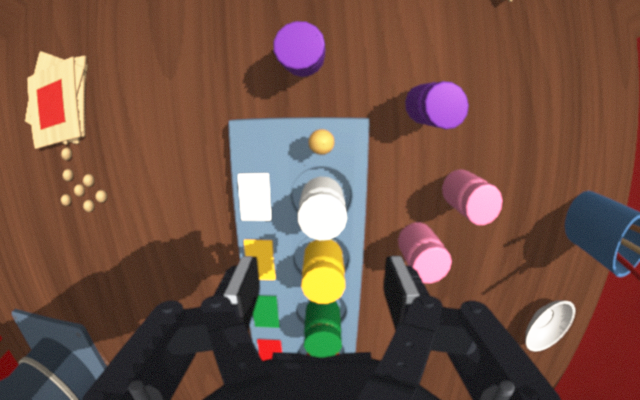

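View pics/side1.png

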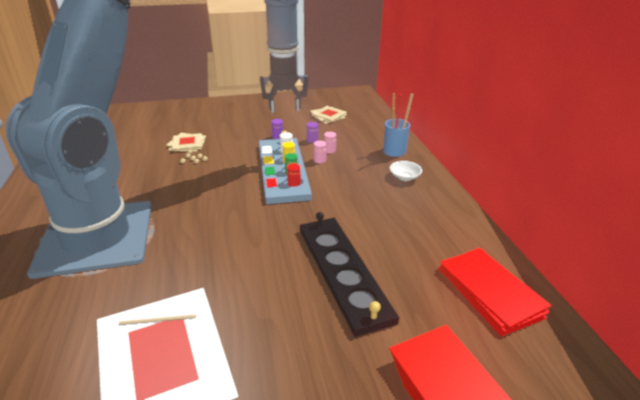

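```bash
cat >> h.py <<'E'
def fray(c,u,v,z):
    x,y=u-c["cx"],v-c["cy"]; r=np.hypot(x,y); th=r/c["fx"]; s=np.sin(th)/max(r,1e-9)
    d=c["T"][:3,:3]@np.array([x*s,y*s,np.cos(th)]); o=c["T"][:3,3]; return o+d*(z-o[2])/d[2]
E
python3 - <<'E'
from h import *
c=dict(np.load("wrist1.npz"))
print(c["T"].round(3).tolist())
for n,u,v,z in [("white lid",322.5,217,.068),("yellow lid",323.5,282,.068),("green lid",323.5,336,.068),("sw white",255,197,.023),("sw yellow",259,259,.023),("ball",321,141,.046),("pink",473+8,203,.058)]:
    print(n,fray(c,u,v,z).round(4))
from cell import sensors
print(sensors.state()["ee_pos"],sensors.state()["joint_velocities"].round(3))
E
```

```text
[[0.998, -0.057, -0.02, 0.508], [-0.061, -0.946, -0.319, 0.387], [-0.001, 0.319, -0.948, 0.282], [0.0, 0.0, 0.0, 1.0]]
white lid [0.5039 0.3057 0.068 ]
yellow lid [0.5014 0.2488 0.068 ]
green lid [0.4979 0.1884 0.068 ]
sw white [0.4442 0.311  0.023 ]
sw yellow [0.4394 0.2487 0.023 ]
ball [0.5061 0.3591 0.046 ]
pink [0.6371 0.3053 0.058 ]
[0.50317851 0.30507725 0.14045984] [ 0.003  0.001  0.005  0.     0.001 -0.     0.001]
```

```bash
python3 -m creep '[[1,-0.5,-30,0,0,0,65],[1,-0.5,-60,0,0,0,65],[1,-0.5,-85,0,0,0,65],[1,-0.5,-100,0,0,0,65],[1,-0.5,-110,0,0,0,65],[1,-0.5,-115,0,0,0,65],[1,-0.5,-115,0,0,0,65],[1,-0.5,-115,0,0,0,65]]' 40
python3 - <<'E'
from cell import *
from h import *
for n in ["wrist"]:
    c=capture(n); cv2.imwrite(f"pics/{n}2.png",c["pixels"][:,:,::-1])
E
```

```text
clock: 2.25
ee_pos: [0.5053, 0.3036, 0.026]
orientation: [2.29, 2.15, 0.001]
wrist_force: [0.3, 0.0, -0.3]
grip_width: 0.759
```

View pics/wrist2.png

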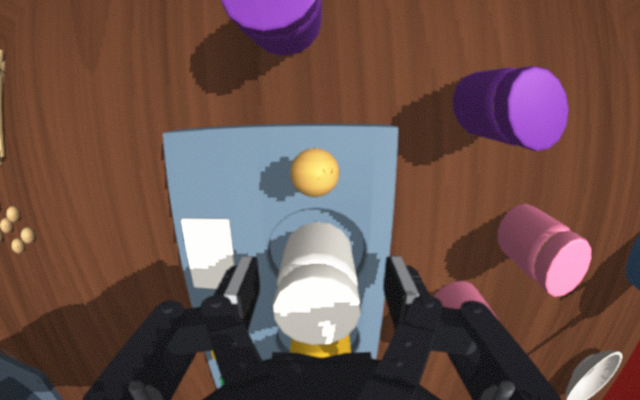

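The open fingers at (240,280) and (400,280) straddle the white jar at (318,290), and the brass post is clear of them. I'll close on it now.

```bash
python3 -m creep '[[0,0,-1,0,0,0,30],[0,0,-1,0,0,0,30],[0,0,-1,0,0,0,30],[0,0,-1,0,0,0,30],[0,0,-1,0,0,0,30],[0,0,-1,0,0,0,30],[0,0,-1,0,0,0,30],[0,0,5,0,0,0,30],[0,0,10,0,0,0,30],[0,0,20,0,0,0,30]]' 40
python3 - <<'E'
from cell import *
from h import *
for n in ["wrist"]:
    c=capture(n); cv2.imwrite(f"pics/{n}3.png",c["pixels"][:,:,::-1])
E
```

```text
clock: 3.13
ee_pos: [0.5046, 0.303, 0.0455]
orientation: [-2.291, -2.15, 0.002]
wrist_force: [-0.4, 0.4, -1.3]
grip_width: 0.431
```

View pics/wrist3.png

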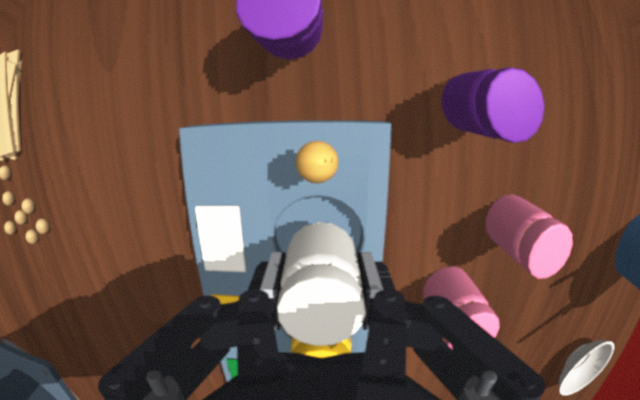

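The white jar sits upright between the pads at (320,290). I'll carry it to the pocket beside the black rack's brass post.

```bash
python3 -m creep '[[0,0,35,0,0,0,30],[0,0,70,0,0,0,30],[0,-20,85,0,0,0,30],[4,-55,85,0,0,1,30],[6,-95,85,0,0,2,30],[9,-135,85,0,0,3,30],[12,-175,85,0,0,4,30],[15,-215,85,0,0,5,30],[18,-255,85,0,0,6,30],[20,-295,85,0,0,6,30],[22,-335,85,0,0,7,30],[25,-375,85,0,0,8,30],[27,-415,85,0,0,9,30],[30,-455,85,0,0,9,30],[32,-495,85,0,0,10,30],[35,-535,85,0,0,10.6,30],[38,-575,85,0,0,10.6,30],[40,-610,85,0,0,10.6,30],[41,-636,85,0,0,10.6,30],[41,-636,85,0,0,10.6,30]]' 40
python3 -m creep '[[0,0,0,0,0,0,30],[0,0,0,0,0,0,30]]' 40
python3 - <<'E'
from cell import *
from h import *
for n in ["wrist"]:
    c=capture(n); cv2.imwrite(f"pics/{n}4.png",c["pixels"][:,:,::-1]); np.savez(n+"4.npz",**c)
E
```

```text
clock: 4.85
ee_pos: [0.5442, -0.3406, 0.1311]
orientation: [2.089, 2.342, -0.006]
wrist_force: [0.3, 0.0, -0.0]
grip_width: 0.434
clock: 5.02
ee_pos: [0.546, -0.3321, 0.1304]
orientation: [-2.082, -2.352, -0.001]
wrist_force: [0.1, 0.5, -0.8]
grip_width: 0.428
```

View pics/wrist4.png

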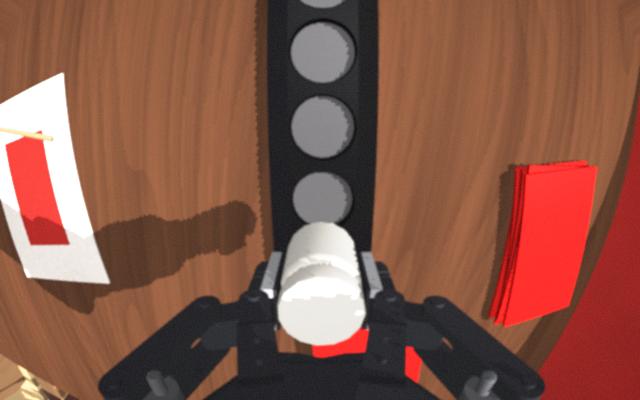

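Run:
```python
from h import *
c=dict(np.load("wrist4.npz"))
for u,v in [(322,198),(322,128),(322,52)]: print(fray(c,u,v,.01).round(4))
for u,v in [(320,245),(322,305)]:
  for z in (.115,.173): print(u,v,z,fray(c,u,v,z).round(4))
```

```text
[ 0.5467 -0.332   0.01  ]
[ 0.5392 -0.2706  0.01  ]
[ 0.5313 -0.2063  0.01  ]
320 245 0.115 [ 0.5447 -0.327   0.115 ]
320 245 0.173 [ 0.5415 -0.2988  0.173 ]
322 305 0.115 [ 0.551  -0.3689  0.115 ]
322 305 0.173 [ 0.5455 -0.3252  0.173 ]
```

The wrist view puts pocket 1 at (322,198), which works out to (0.547,-0.332), agreeing with the top and side views. The jar is directly above it, so I'll lower it.

```bash
python3 -m creep '[[0,-2,-25,0,0,0,30],[0,-2,-50,0,0,0,30],[0,-2,-70,0,0,0,30],[0,-2,-85,0,0,0,30],[0,-2,-92,0,0,0,30],[0,-2,-97,0,0,0,30],[0,-2,-101,0,0,0,30],[0,-2,-103.5,0,0,0,30],[0,-2,-104.5,0,0,0,30],[0,-2,-104.5,0,0,0,30]]' 40
python3 - <<'E'
from cell import *
from h import *
for n in ["side","wrist"]:
    c=capture(n); im=c["pixels"][:,:,::-1]
    if n=="side": im=cv2.resize(im[200:350,270:420],None,fx=4,fy=4)
    cv2.imwrite(f"pics/{n}5.png",im)
E
```

```text
clock: 5.9
ee_pos: [0.5463, -0.3349, 0.0263]
orientation: [2.082, 2.352, 0.0]
wrist_force: [-0.1, -0.0, -0.8]
grip_width: 0.426
```

View pics/side5.png

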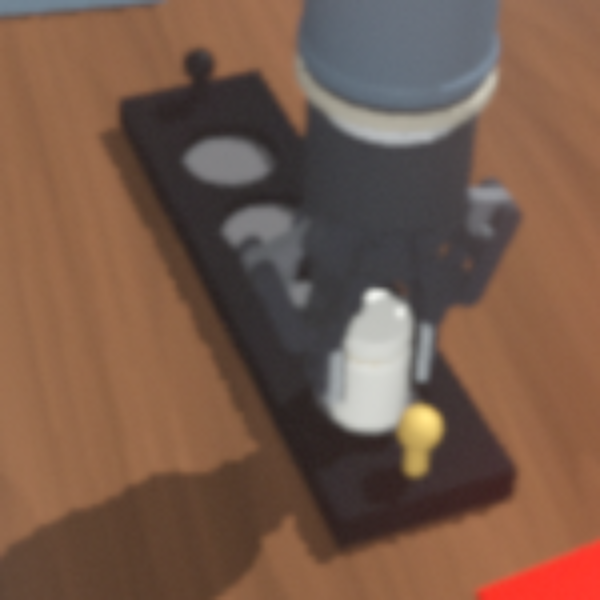

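View pics/wrist5.png

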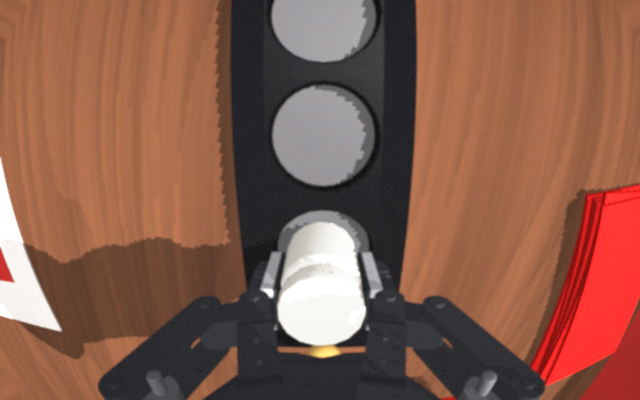

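```bash
python3 -m creep '[[0,1,-1,0,0,0,30],[0,1,-2,0,0,0,30],[0,1,-2.5,0,0,0,30],[0,1,-2.5,0,0,0,30]]' 40
```

```text
clock: 6.33
ee_pos: [0.5463, -0.3343, 0.0252]
orientation: [2.082, 2.351, 0.001]
wrist_force: [-4.2, 3.0, 16.6]
grip_width: 0.43
```

```bash
python3 -m creep '[[0,0,1,0,0,0,30],[0,0,1,0,0,0,45],[0,0,1,0,0,0,60],[0,0,1,0,0,0,65],[0,0,1,0,0,0,65],[0,0,1,0,0,0,65],[0,0,25,0,0,0,65],[0,0,55,0,0,0,65],[0,0,90,0,0,0,65],[0,0,105,0,0,0,65],[0,0,105,0,0,0,65]]' 40
python3 - <<'E'
from cell import *
from h import *
for n in ["wrist","top"]:
    c=capture(n); np.savez(n+"6.npz",**c);cv2.imwrite(f"pics/{n}6.png",c["pixels"][:,:,::-1])
E
```

```text
clock: 7.25
ee_pos: [0.5478, -0.3352, 0.1325]
orientation: [2.078, 2.347, 0.002]
wrist_force: [0.3, -0.0, 0.4]
grip_width: 0.764
```

View pics/wrist6.png

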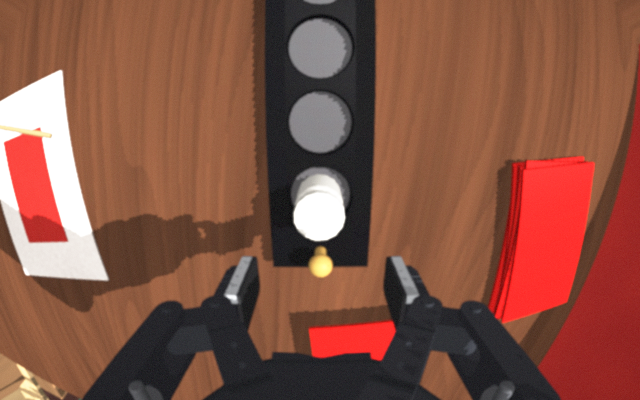

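View pics/top6.png

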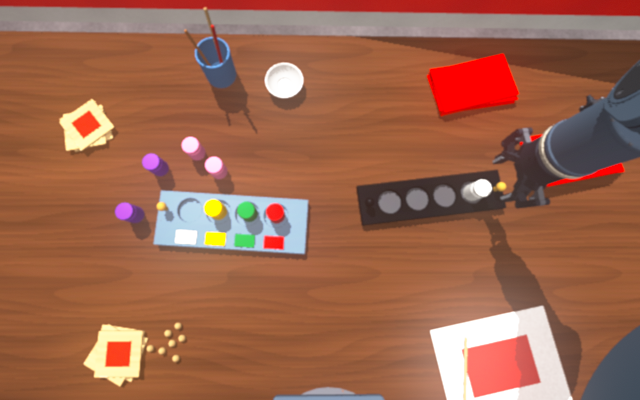

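Run:
```python
from h import *
c=dict(np.load("top6.npz")); P=cloud(c); px=c["pixels"]; hsv=cv2.cvtColor(px,cv2.COLOR_RGB2HSV)
w=np.zeros((400,640),bool); w[170:215,455:498]=1
m=w&(hsv[...,1]<50)&(hsv[...,2]>185)
for a,ce,b in blobs(m):print(a,ce,P[b].mean(0),np.percentile(P[b][:,2],[5,50,95]),ray(c,*ce,.068))
z=P[...,2]; m=w&(z>.062)&(z<.08); print(m.sum(), P[m].mean(0), P[m].min(0),P[m].max(0), z[w].max())
c=dict(np.load("wrist6.npz")); print(fray(c,319,215,.068),fray(c,319,190,.01), fray(c,321,266,.046))
```

```text
347 [479.1815562  187.80979827] [ 0.54709677 -0.32807659  0.06271965] [0.01990798 0.06694227 0.06970921] [ 0.54589311 -0.32540712  0.068     ]
234 [ 0.54659516 -0.33083632  0.06764193] [ 0.52909973 -0.34980114  0.06209693] [ 0.56394019 -0.31418953  0.07064084] 0.819326411644167
[ 0.54604633 -0.33079847  0.068     ] [ 0.54575905 -0.32916691  0.01      ] [ 0.55413632 -0.38486304  0.046     ]
```

The white jar stands fully down in pocket 1: its lid is flat at z 0.068 and centred on (0.5466,-0.331). Yellow is next.

```bash
python3 -m creep '[[-2,30,0,0,0,-1,65],[-5,70,0,0,0,-2,65],[-8,110,0,0,0,-3,65],[-11,150,0,0,0,-4,65],[-14,190,0,0,0,-5,65],[-17,230,0,0,0,-6,65],[-20,270,0,0,0,-7,65],[-23,310,0,0,0,-8,65],[-26,350,0,0,0,-9,65],[-29,390,0,0,0,-9,65],[-32,430,0,0,0,-10,65],[-35,470,0,0,0,-10.6,65],[-39,510,0,0,0,-10.6,65],[-43,550,0,0,0,-10.6,65],[-45,577,0,0,0,-10.6,65],[-45,577,0,0,0,-10.6,65],[-45,577,0,0,0,-10.6,65],[-45,577,0,0,0,-10.6,65],[-45,577,0,0,0,-10.6,65]]' 40
python3 -m creep '[[0,0,-5,0,0,0,65]]'
```

```text
clock: 8.93
ee_pos: [0.5009, 0.2414, 0.1277]
orientation: [2.293, 2.147, -0.003]
wrist_force: [-1.0, -0.0, 0.7]
grip_width: 0.756
clock: 9.02
ee_pos: [0.5017, 0.2417, 0.1236]
orientation: [2.293, 2.147, 0.001]
wrist_force: [-0.0, 0.6, 0.4]
grip_width: 0.761
```

```bash
python3 -m creep '[[0,1,-30,0,0,0,65],[0,1,-60,0,0,0,65],[0,1,-80,0,0,0,65],[0,1,-90,0,0,0,65],[0,1,-95,0,0,0,65],[0,1,-97,0,0,0,65],[0,1,-97,0,0,0,65],[0,1,-97,0,0,0,65]]' 40
```

```text
clock: 9.68
ee_pos: [0.5017, 0.2443, 0.0273]
orientation: [2.291, 2.149, 0.002]
wrist_force: [-0.5, 0.7, -0.1]
grip_width: 0.757
```

```bash
python3 -m creep '[[0,-1,-2,0,0,0,60],[0,-1,-2,0,0,0,30],[0,-1,-2,0,0,0,30],[0,-1,-2,0,0,0,30],[0,-1,-2,0,0,0,30],[0,-1,-2,0,0,0,30],[0,-1,-2,0,0,0,30],[0,-1,-2,0,0,0,30],[0,-1,5,0,0,0,30],[0,-1,15,0,0,0,30],[0,-1,20,0,0,0,30],[0,-1,20,0,0,0,30]]' 40
python3 - <<'E'
from cell import *
from h import *
for n in ["wrist"]:
    c=capture(n); cv2.imwrite(f"pics/{n}7.png",c["pixels"][:,:,::-1])
E
```

```text
clock: 10.68
ee_pos: [0.5018, 0.2436, 0.048]
orientation: [2.29, 2.149, 0.004]
wrist_force: [-0.3, 1.1, -0.7]
grip_width: 0.431
```

View pics/wrist7.png

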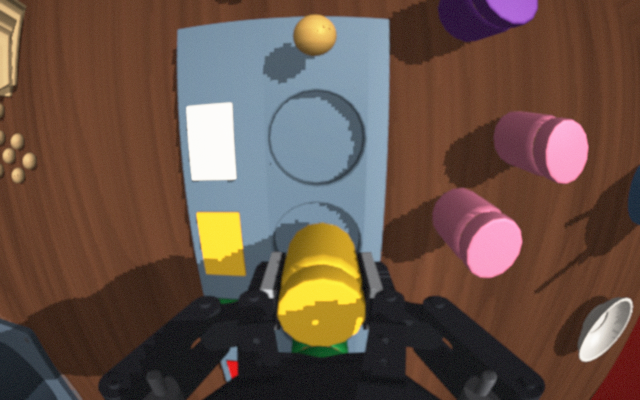

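The yellow jar is held upright at (320,290). I'll carry it to pocket 2.

```bash
python3 -m creep '[[0,0,35,0,0,0,30],[0,0,70,0,0,0,30],[0,-20,85,0,0,0,30],[4,-55,85,0,0,1,30],[6,-95,85,0,0,2,30],[9,-135,85,0,0,3,30],[12,-175,85,0,0,4,30],[15,-215,85,0,0,5,30],[18,-255,85,0,0,6,30],[20,-295,85,0,0,7,30],[24,-335,85,0,0,8,30],[27,-375,85,0,0,9,30],[30,-415,85,0,0,10,30],[33,-455,85,0,0,10.6,30],[36,-490,85,0,0,10.6,30],[37,-514,85,0,0,10.6,30],[37,-514,85,0,0,10.6,30],[37,-514,85,0,0,10.6,30],[37,-514,85,0,0,10.6,30]]' 40
python3 -m creep '[[0,0,-10,0,0,0,30],[0,0,-10,0,0,0,30]]' 40
```

```text
clock: 12.32
ee_pos: [0.5378, -0.2697, 0.1308]
orientation: [-2.081, -2.352, -0.001]
wrist_force: [-0.5, 0.4, -1.4]
grip_width: 0.432
clock: 12.48
ee_pos: [0.5376, -0.2686, 0.1196]
orientation: [-2.078, -2.353, -0.0]
wrist_force: [-1.1, 0.5, -0.8]
grip_width: 0.429
```

```bash
python3 -m creep '[[1,-1,-25,0,0,0,30],[1,-1,-50,0,0,0,30],[1,-1,-70,0,0,0,30],[1,-1,-82,0,0,0,30],[1,-1,-88,0,0,0,30],[1,-1,-92,0,0,0,30],[1,-1,-93,0,0,0,30],[1,-1,-93,0,0,0,30]]' 40
python3 - <<'E'
from cell import *
from h import *
for n in ["wrist"]:
    c=capture(n); cv2.imwrite(f"pics/{n}8.png",c["pixels"][:,:,::-1])
E
```

```text
clock: 13.15
ee_pos: [0.5394, -0.2719, 0.0289]
orientation: [2.082, 2.352, 0.0]
wrist_force: [0.5, 0.5, -1.0]
grip_width: 0.43
```

View pics/wrist8.png

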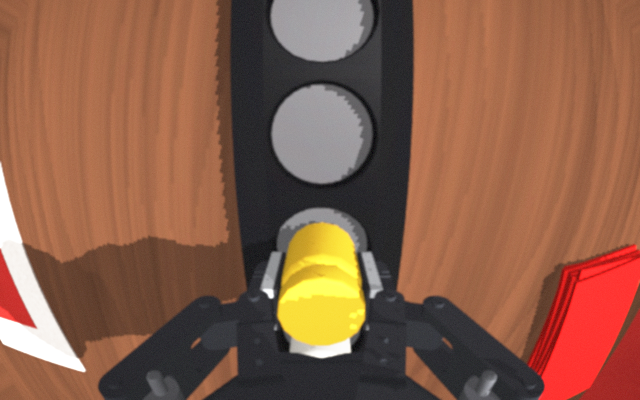

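The yellow jar is over pocket 2, with the white jar just behind it at (320,345). I'll lower it until it touches the floor.

```bash
python3 -m creep '[[0,1,-1.5,0,0,0,30],[0,1,-2.5,0,0,0,30],[0,1,-3,0,0,0,30],[0,1,-3,0,0,0,30]]' 40
```

```text
clock: 13.53
ee_pos: [0.539, -0.2708, 0.0254]
orientation: [2.082, 2.352, 0.0]
wrist_force: [-0.1, 0.6, -0.7]
grip_width: 0.431
```

```bash
python3 -m creep '[[0,0,-1,0,0,0,30],[0,0,-1.5,0,0,0,30],[0,0,-1.5,0,0,0,30]]' 40
```

```text
clock: 13.78
ee_pos: [0.5391, -0.2709, 0.025]
orientation: [2.082, 2.352, 0.001]
wrist_force: [-3.9, 2.0, 12.8]
grip_width: 0.43
```

Contact is at z 0.025, the floor height. I'll release, rise, and go on to green.

```bash
python3 -m creep '[[0,0,1,0,0,0,30],[0,0,1,0,0,0,45],[0,0,1,0,0,0,60],[0,0,1,0,0,0,65],[0,0,1,0,0,0,65],[0,0,1,0,0,0,65],[0,0,25,0,0,0,65],[0,0,55,0,0,0,65],[0,0,90,0,0,0,65],[0,0,105,0,0,0,65],[0,0,105,0,0,0,65]]' 40
python3 -m creep '[[-2,30,0,0,0,-1,65],[-5,70,0,0,0,-2,65],[-8,110,0,0,0,-3,65],[-11,150,0,0,0,-5,65],[-15,190,0,0,0,-6,65],[-19,230,0,0,0,-7,65],[-23,270,0,0,0,-8,65],[-27,310,0,0,0,-9,65],[-31,350,0,0,0,-10,65],[-35,390,0,0,0,-10.6,65],[-40,425,0,0,0,-10.6,65],[-42,445,0,0,0,-10.6,65],[-42,445,0,0,0,-10.6,65],[-42,445,0,0,0,-10.6,65],[-42,445,0,0,0,-10.6,65],[-42,445,-5,0,0,-10.6,65]]' 40
python3 - <<'E'
from cell import *
from h import *
c=capture("top"); np.savez("top9.npz",**c);cv2.imwrite(f"pics/top9.png",c["pixels"][:,:,::-1])
P=cloud(c); hsv=cv2.cvtColor(c["pixels"],cv2.COLOR_RGB2HSV)
w=np.zeros((400,640),bool); w[160:225,350:495]=1
for a,ce,b in blobs(w&(P[...,2]>.062)&(P[...,2]<.08),60): print(a,P[b].mean(0),c["pixels"][b].mean(0))
print(sensors.state()["ee_pos"])
E
```

```text
clock: 14.7
ee_pos: [0.5409, -0.272, 0.1327]
orientation: [2.079, 2.347, 0.003]
wrist_force: [1.1, 0.3, -0.1]
grip_width: 0.762
clock: 16.03
ee_pos: [0.4976, 0.1726, 0.1241]
orientation: [2.293, 2.147, 0.001]
wrist_force: [-0.3, -0.3, 0.3]
grip_width: 0.76
236 [ 0.54673548 -0.33075405  0.06755235] [253.11440678 252.54661017 251.96610169]
232 [ 0.53974422 -0.26780021  0.06772087] [253.71982759 249.34482759   0.        ]
[0.49703115 0.17257105 0.12288727]
```

View pics/top9.png

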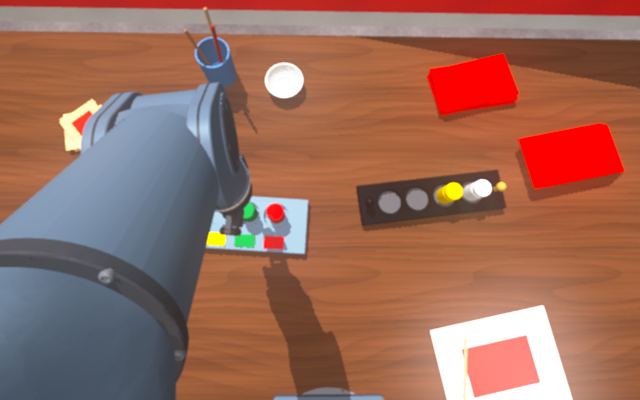

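White and yellow stand in pockets 1 and 2, at (478,188) and (450,193), with both lids at z 0.068. Green is next, at (0.497,0.174).

```bash
python3 -m creep '[[0,1,-30,0,0,0,65],[0,1,-60,0,0,0,65],[0,1,-80,0,0,0,65],[0,1,-90,0,0,0,65],[0,1,-95,0,0,0,65],[0,1,-97,0,0,0,65],[0,1,-98,0,0,0,65],[0,1,-98,0,0,0,65]]' 40
python3 - <<'E'
from cell import *
from h import *
for n in ["wrist"]:
    c=capture(n); cv2.imwrite(f"pics/{n}10.png",c["pixels"][:,:,::-1])
E
```

```text
clock: 16.75
ee_pos: [0.4976, 0.1752, 0.0266]
orientation: [2.291, 2.149, 0.002]
wrist_force: [-0.0, -0.7, 0.8]
grip_width: 0.76
```

View pics/wrist10.png

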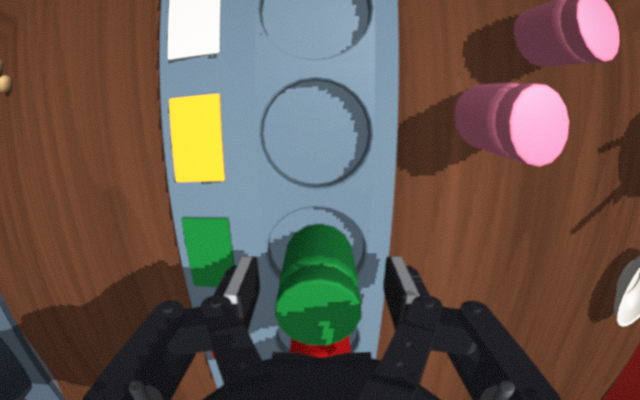

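The fingers straddle the green jar at (319,290), with the red jar clear behind it. I'll close and lift.

```bash
python3 -m creep '[[0,-1,-1.5,0,0,0,60],[0,-1,-1.5,0,0,0,30],[0,-1,-1.5,0,0,0,30],[0,-1,-1.5,0,0,0,30],[0,-1,-1.5,0,0,0,30],[0,-1,-1.5,0,0,0,30],[0,-1,-1.5,0,0,0,30],[0,-1,-1.5,0,0,0,30],[0,-1,5,0,0,0,30],[0,-1,15,0,0,0,30],[0,-1,20,0,0,0,30],[0,-1,20,0,0,0,30]]' 40
python3 - <<'E'
from cell import *
from h import *
for n in ["wrist"]:
    c=capture(n); cv2.imwrite(f"pics/{n}11.png",c["pixels"][:,:,::-1])
E
```

```text
clock: 17.8
ee_pos: [0.4978, 0.1745, 0.0473]
orientation: [2.29, 2.149, 0.003]
wrist_force: [0.4, -0.8, -1.2]
grip_width: 0.429
```

View pics/wrist11.png

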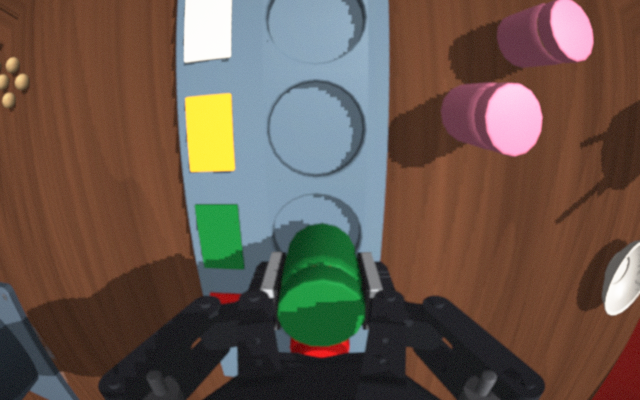

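The green jar is held upright at (320,290). I'll carry it to pocket 3.

```bash
python3 -m creep '[[0,0,35,0,0,0,30],[0,0,70,0,0,0,30],[0,-20,85,0,0,0,30],[4,-55,85,0,0,1,30],[7,-95,85,0,0,2,30],[10,-135,85,0,0,4,30],[13,-175,85,0,0,5,30],[17,-215,85,0,0,6,30],[21,-255,85,0,0,8,30],[25,-295,85,0,0,9,30],[29,-330,85,0,0,10,30],[32,-360,85,0,0,10.6,30],[33,-381,85,0,0,10.6,30],[33,-381,85,0,0,10.6,30],[33,-381,85,0,0,10.6,30],[33,-381,75,0,0,10.6,30],[33,-381,75,0,0,10.6,30]]' 40
```

```text
clock: 19.27
ee_pos: [0.5294, -0.2049, 0.119]
orientation: [-2.078, -2.352, 0.0]
wrist_force: [-0.9, 0.7, -2.0]
grip_width: 0.427
```

```bash
python3 -m creep '[[0.5,0,-25,0,0,0,30],[0.5,0,-50,0,0,0,30],[0.5,0,-70,0,0,0,30],[0.5,0,-82,0,0,0,30],[0.5,0,-88,0,0,0,30],[0.5,0,-92,0,0,0,30],[0.5,0,-93,0,0,0,30],[0.5,0,-93,0,0,0,30],[0.5,0,-94,0,0,0,30],[0.5,0,-94,0,0,0,30]]' 40
python3 - <<'E'
from cell import *
from h import *
for n in ["wrist"]:
    c=capture(n); cv2.imwrite(f"pics/{n}12.png",c["pixels"][:,:,::-1])
E
```

```text
clock: 20.1
ee_pos: [0.5309, -0.2068, 0.0274]
orientation: [2.081, 2.352, 0.001]
wrist_force: [-0.4, -1.1, -1.5]
grip_width: 0.428
```

View pics/wrist12.png

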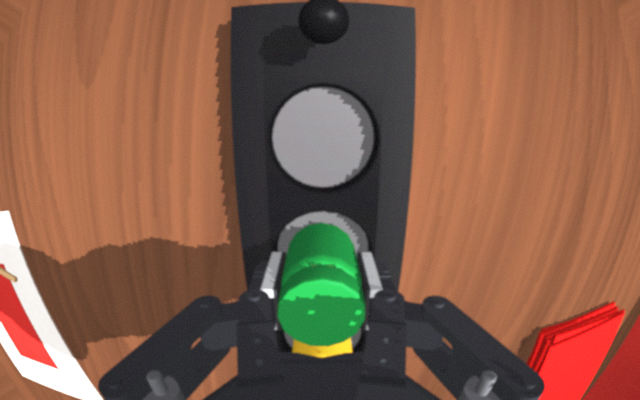

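The green jar is in pocket 3's opening, with yellow behind it and pocket 4 free at (322,137). I'll press it gently to the floor.

```bash
python3 -m creep '[[0,0,-1.5,0,0,0,30],[0,0,-2.5,0,0,0,30],[0,0,-3,0,0,0,30],[0,0,-3,0,0,0,30]]' 40
```

```text
clock: 20.48
ee_pos: [0.5307, -0.2069, 0.0248]
orientation: [2.082, 2.352, 0.001]
wrist_force: [-3.2, 1.2, 10.5]
grip_width: 0.428
```

```bash
python3 -m creep '[[0,0,1,0,0,0,30],[0,0,1,0,0,0,45],[0,0,1,0,0,0,60],[0,0,1,0,0,0,65],[0,0,1,0,0,0,65],[0,0,1,0,0,0,65],[0,0,25,0,0,0,65],[0,0,55,0,0,0,65],[0,0,90,0,0,0,65],[0,0,100,0,0,0,65],[0,0,100,0,0,0,65]]' 40
python3 -m creep '[[-2,30,0,0,0,-1,65],[-5,70,0,0,0,-3,65],[-9,110,0,0,0,-5,65],[-14,150,0,0,0,-6,65],[-19,190,0,0,0,-8,65],[-24,230,0,0,0,-9,65],[-29,270,0,0,0,-10,65],[-34,305,0,0,0,-10.6,65],[-38,321,0,0,0,-10.6,65],[-38,321,0,0,0,-10.6,65],[-38,321,0,0,0,-10.6,65],[-38,321,0,0,0,-10.6,65],[-38,321,0,0,0,-10.6,65]]' 40
python3 - <<'E'
from cell import *
from h import *
c=capture("wrist"); cv2.imwrite(f"pics/wrist13.png",c["pixels"][:,:,::-1])
c=capture("top"); 
P=cloud(c)
w=np.zeros((400,640),bool); w[160:225,350:495]=1
for a,ce,b in blobs(w&(P[...,2]>.062)&(P[...,2]<.08),60): print(a,P[b].mean(0),c["pixels"][b].mean(0))
print(sensors.state()["ee_pos"])
E
```

```text
clock: 21.4
ee_pos: [0.5322, -0.2076, 0.1268]
orientation: [2.079, 2.348, 0.004]
wrist_force: [0.9, -1.0, 0.7]
grip_width: 0.757
clock: 22.48
ee_pos: [0.4926, 0.1126, 0.1235]
orientation: [2.293, 2.147, -0.001]
wrist_force: [-0.4, -0.2, 0.9]
grip_width: 0.761
226 [ 0.54696401 -0.33112827  0.06781635] [253.7300885  253.29646018 252.87168142]
227 [ 0.53994997 -0.26828837  0.06773927] [253.88546256 249.36563877   0.        ]
232 [ 0.53131955 -0.20472568  0.06772012] [ 37.44827586 193.95258621  71.03017241]
[0.49269343 0.11278355 0.1236942 ]
```

View pics/wrist13.png

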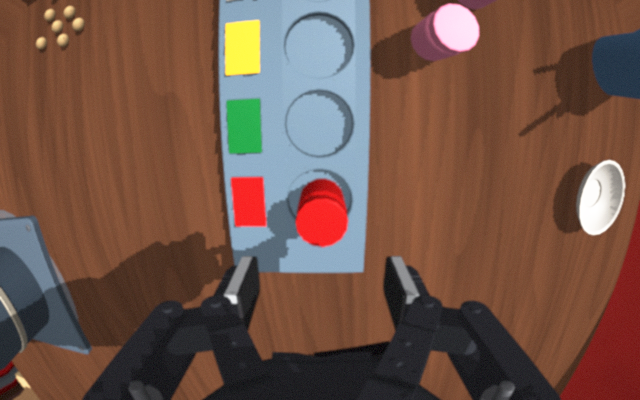

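Three jars now stand at lid height 0.068. The red jar is in view at (321,213), centred between the fingers.

```bash
python3 -m creep '[[0,0,-30,0,0,0,65],[0,0,-60,0,0,0,65],[0,0,-80,0,0,0,65],[0,0,-90,0,0,0,65],[0,0,-95,0,0,0,65],[0,0,-97,0,0,0,65],[0,0,-98,0,0,0,65],[0,0,-98,0,0,0,65]]' 40
python3 -m creep '[[0,0,-1,0,0,0,60],[0,0,-1,0,0,0,30],[0,0,-1,0,0,0,30],[0,0,-1,0,0,0,30],[0,0,-1,0,0,0,30],[0,0,-1,0,0,0,30],[0,0,-1,0,0,0,30],[0,0,-1,0,0,0,30],[0,0,5,0,0,0,30],[0,0,15,0,0,0,30],[0,0,20,0,0,0,30],[0,0,20,0,0,0,30]]' 40
python3 - <<'E'
from cell import *
from h import *
for n in ["wrist"]:
    c=capture(n); cv2.imwrite(f"pics/{n}14.png",c["pixels"][:,:,::-1])
E
```

```text
clock: 23.25
ee_pos: [0.4931, 0.1142, 0.0266]
orientation: [2.291, 2.149, 0.002]
wrist_force: [-1.1, 0.0, -0.2]
grip_width: 0.76
clock: 24.25
ee_pos: [0.4932, 0.1144, 0.0473]
orientation: [2.29, 2.149, 0.003]
wrist_force: [-0.0, -0.6, -0.6]
grip_width: 0.432
```

View pics/wrist14.png

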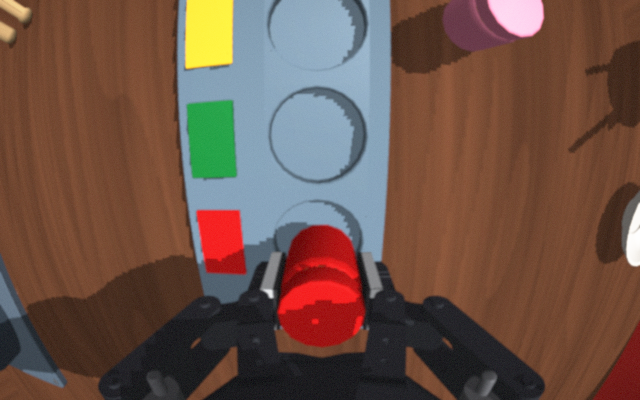

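The red jar is held upright at (320,290). I'll carry it to pocket 4.

```bash
python3 -m creep '[[0,0,35,0,0,0,30],[0,0,70,0,0,0,30],[2,-20,85,0,0,1,30],[5,-55,85,0,0,3,30],[9,-95,85,0,0,5,30],[14,-135,85,0,0,7,30],[19,-175,85,0,0,9,30],[25,-215,85,0,0,10.6,30],[29,-245,85,0,0,10.6,30],[30,-258,85,0,0,10.6,30],[30,-258,85,0,0,10.6,30],[30,-258,85,0,0,10.6,30],[30,-258,75,0,0,10.6,30],[30,-258,75,0,0,10.6,30]]' 40
python3 -m creep '[[0.5,0,-25,0,0,0,30],[0.5,0,-50,0,0,0,30],[0.5,0,-70,0,0,0,30],[0.5,0,-82,0,0,0,30],[0.5,0,-88,0,0,0,30],[0.5,0,-92,0,0,0,30],[0.5,0,-93,0,0,0,30],[0.5,0,-93,0,0,0,30],[0.5,0,-93.5,0,0,0,30],[0.5,0,-93.5,0,0,0,30]]' 40
python3 - <<'E'
from cell import *
from h import *
for n in ["wrist"]:
    c=capture(n); cv2.imwrite(f"pics/{n}15.png",c["pixels"][:,:,::-1])
E
```

```text
clock: 25.47
ee_pos: [0.5218, -0.1417, 0.1191]
orientation: [-2.078, -2.353, 0.001]
wrist_force: [0.0, 0.5, -2.6]
grip_width: 0.431
clock: 26.3
ee_pos: [0.5234, -0.1438, 0.0279]
orientation: [2.082, 2.352, 0.001]
wrist_force: [1.0, 0.7, -0.3]
grip_width: 0.433
```

View pics/wrist15.png

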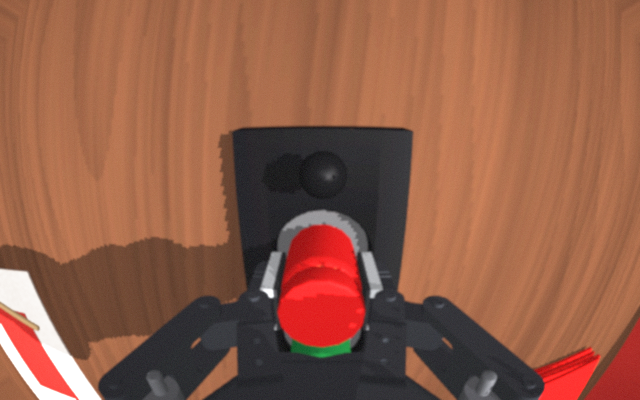

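The red jar is in pocket 4's opening, with the black post at (324,174) clear of it.

```bash
python3 -m creep '[[0,0.5,-1.5,0,0,0,30],[0,0.5,-2.5,0,0,0,30],[0,0.5,-3.5,0,0,0,30],[0,0.5,-3.5,0,0,0,30]]' 40
```

```text
clock: 26.68
ee_pos: [0.5233, -0.1433, 0.0255]
orientation: [2.082, 2.351, 0.002]
wrist_force: [-4.2, 2.2, 23.0]
grip_width: 0.432
```

```bash
python3 -m creep '[[0,0,1.5,0,0,0,30],[0,0,1.5,0,0,0,45],[0,0,1.5,0,0,0,60],[0,0,1.5,0,0,0,65],[0,0,1.5,0,0,0,65],[0,0,1.5,0,0,0,65],[0,0,25,0,0,0,65],[0,0,55,0,0,0,65],[0,0,90,0,0,0,65],[0,0,120,0,0,0,65],[-20,40,120,0,0,0,65],[-20,80,120,0,0,0,65],[-20,120,120,0,0,0,65],[-20,160,120,0,0,0,65],[-20,200,120,0,0,0,65],[-20,240,120,0,0,0,65],[-20,240,120,0,0,0,65],[-20,240,120,0,0,0,65]]' 40
python3 - <<'E'
from cell import *
from h import *
c=capture("top"); cv2.imwrite("pics/top16.png",c["pixels"][:,:,::-1])
P=cloud(c)
w=np.zeros((400,640),bool); w[160:225,350:495]=1
for a,ce,b in blobs(w&(P[...,2]>.062)&(P[...,2]<.08),60): print(a,P[b].mean(0).round(4),c["pixels"][b].mean(0).round())
c=capture("side"); cv2.imwrite("pics/side16.png",cv2.resize(c["pixels"][190:340,270:420,::-1],None,fx=4,fy=4))
E
```

```text
clock: 28.18
ee_pos: [0.5026, 0.0997, 0.1435]
orientation: [-2.075, -2.358, -0.0]
wrist_force: [-0.5, -1.0, 0.9]
grip_width: 0.759
234 [ 0.5468 -0.3309  0.0675] [252. 252. 251.]
231 [ 0.5399 -0.2681  0.0677] [253. 247.   0.]
234 [ 0.5313 -0.2045  0.0677] [ 46. 188.  68.]
231 [ 0.5242 -0.1422  0.0677] [252.   2.   1.]
```

View pics/top16.png

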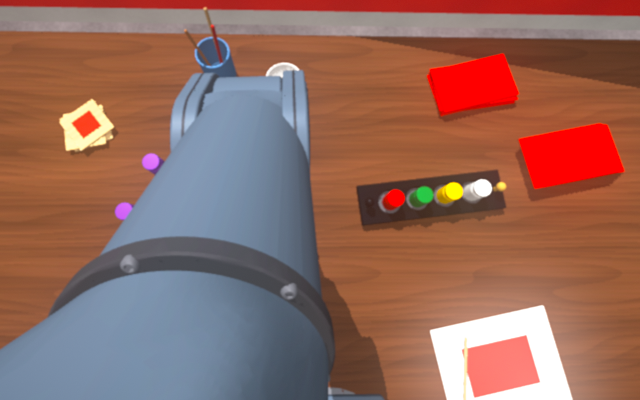

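View pics/side16.png

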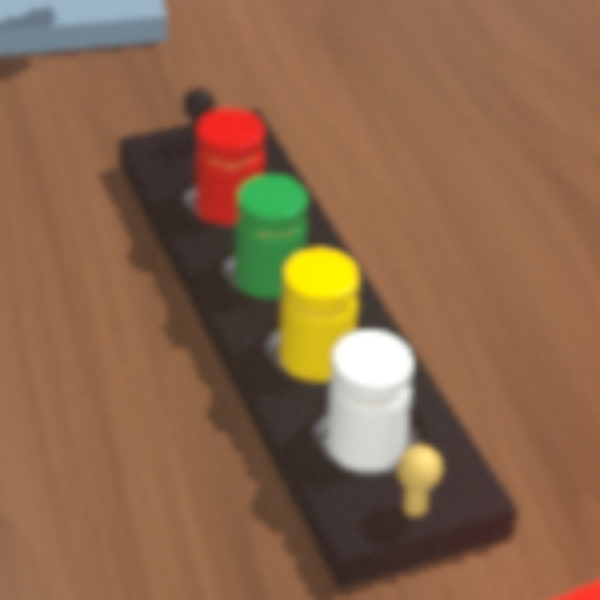

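The side view shows all four jars upright in their pockets. Counting from the brass post at (420,470), they are white, yellow, green, red, and the arm is clear of them. I'm handing in.

```bash
python3 -m creep '[[0,0,0,0,0,0,65],[0,0,0,0,0,0,65]]'; python3 -c "
from cell import bot
print(bot.hand_in())"
```

```text
clock: 28.45
ee_pos: [0.5031, 0.0951, 0.1438]
orientation: [2.085, 2.349, -0.001]
wrist_force: [-0.2, -0.3, -0.4]
grip_width: 0.763
the job is handed in; nothing more can be done
None
```

All four jars are now in the black rack, in the order asked: white nearest the brass post, then yellow, green and red. I handed the job in at about 28.5 s on the robot's clock.

- **Last checks:** the top camera's depth put every lid at about 0.068 m (10 mm floor plus 58 mm jar), so each jar is fully down. The lid centres were within about 3 mm of the pocket centres. The side view showed all four upright, with the gripper clear of them. None of these checks failed.
- **Forces:** the wrist force when each jar touched the floor was 10 to 23 N, within the limit.
- **Disagreements:** the raw camera estimates of pocket position differed by up to 7 mm, because the pocket rims hide part of the floors. They agreed within 2 mm once I corrected for that. The wrist camera also put the yellow and green lids 6 to 15 mm off the top view, so I used the top view for the grasps.

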